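Load the comb into the cradle with the middle spring

ROBOT

A 6-joint arm with a two-finger parallel gripper is mounted at the origin on the work surface. World frame = base frame: x ahead of the robot, y to its left, z up, the work surface at z = 0. Lengths are in mm, angles in degrees, forces in N, time in s.
With the tool pointing down it reaches from about 300 to 825 mm from the base axis. Payload 5.4 kg.
Tool frame: the origin (TCP) lies midway between the tips of the shut fingers; the grasp point (between the pads) lies 19 mm behind it; z points along the fingers, y is the line along which they close (so a half turn about z gives the same grasp; the last joint's range is limited). The gripper opens to 92 mm and grips with 3 to 60 N. Pads are 20 mm wide; open, the fingers measure 128 mm over their backs; the gripper's body (75 mm by 189 mm) begins 69 mm behind the grasp point.
Start: joints at [-81.767, 9.076, 91.501, -0, 79.423, -12.038], TCP at [199.193, -539.377, 192.301] pointing down, gripper open.
Joint ranges: [-166.64, 166.64], [-54.1, 131.32], [10.49, 154.53], [-73.88, 253.88], [9.74, 151.15], [-171.62, 171.62]. Speed limits (degrees/s): [147.25, 147.25, 180, 180, 180, 180].

INTERFACE

Orientations are given as a 3x3 rotation matrix whose columns are the frame's x, y, z axes.
In Python, from workcell import * gives the robot as it stands. The module is installed in compiled form; this text tells all that it offers. Calls block until the motion is done:
- move_to(position, orientation): joint-space move of the TCP to a pose.
- servo_line(position, feed=150, orientation=None, force_limit=None): straight line of the TCP; orientation=None keeps the orientation; feed is the mean speed in mm/s. With force_limit (N) it stops when the force on the tool has changed by that much, and returns True; else False.
- goto_joints(angles): joint-space move.
- ungrasp() and close_gripper(newtons=None): open the fingers fully, or close them until they stop; newtons is the grip in N (None keeps the last).
- dwell(seconds).
- inverse_kinematics(position, orientation): joint angles nearest the present ones, or None.
- sense(): the state.
- grab_frame(name): name is "scene" or "top" or "wrist"; returns the picture (480x640x3 uint8, red, green, blue); there is no depth.
- get_calibration(name): a dict with "fovy" (degrees; the focal length in pixels is half the picture's height over the tangent of half this angle, whatever the lens; pixels are square), "cx", "cy" (the principal point, pixels), "k1" (the pictures are not rectified: a ray, as slopes to the right and down, at radius r is drawn at 1 + k1 r^2 times it, then the intrinsics apply), "R" (3x3) and "t" (3): a world point X has camera coordinates R X + t; the wrist camera has in their place "mount" (4x4, takes a point from camera to tool coordinates, whose origin is the TCP and whose axes are the flange's). Camera axes: x right, y down, z forward; pixel columns grow to the right and rows downward; lengths in mm; the calibration is good to about 2 mm. A picture is of the moment at which its call begins: read the wrist's pose just before it. get_calibration takes no time and is no camera call.
A pose or a line that the arm cannot do raises Unreachable and nothing moves.
- hand_in(): hands the job in; it is judged then, once.
The state is a dict: "t": time; "joint_pos": joint angles; "qd": joint speeds; "effort": joint torques, N m; "eef_pos": TCP position; "eef_rot": TCP orientation; "wrist_force": force on the tool from outside, world axes, zero at the start; "torque": the same for the moment, N m; "width": opening from 0.0 (shut) to 1.0 (fully open); "finger_force": force on a finger pad.
Only numpy, scipy, OpenCV 4.12 (cv2) and the standard library are available. Lean on these libraries where they do the work, as an engineer would, in place of code of your own. Each camera call takes 0.05 s, during which the arm holds its last target. There are 200 camera calls.

TASK

Going from the cradle on the robot's left to the one on its right, press down the empty plate of each with the same push of the fingers and judge by how far it sinks which of the three springs is neither the softest nor the stiffest. Then take the horn comb from its wooden rest, lay it lengthwise on the plate of that middle-strength cradle against the lower ledge, and push it down until the latch bolt snaps over its end and keeps it down. Let go of it, and do not disturb the other things on the bench.

Things in the scene. Friction and masses are not known exactly. Their poses are not given: they have to be found in the camera images.
- comb: brown horn comb, the thing to load, lying flat on its wooden rest: 130 x 46 x 10 mm over all, teeth along one long side (solid to the touch), about 70 g. Origin: centre of its underside. x along its 130 mm length, y across (spine at +y), z up. Either end may be up and the teeth may face either side in the cradle
- rest: dark wooden block fixed to the table that the comb lies on, 90 x 30 x 34 mm high (x along the comb, narrower than the comb so that fingers can reach down on both sides). Origin: centre of its underside
- jig: board fixed to the table that carries the three cradles, 200 x 420 x 18 mm. Origin on the table under the middle cradle's bed origin; x away from the robot, y to the left: cradle centres at y = +130 mm (left), 0 (middle) and -130 mm (right). Board x from -140 to 60. Bolt housings: bed x from 83, top z 18 mm
- bed_p: one of three sprung cradles, alike but for unmarked, differing springs; places change. Origin: on the cradle's centre line, top face of its plate when up, 116 mm over the table; fixed frame. x up the slope (towards the robot, rising 30 degrees), y right, z square off the plate (leans 30 degrees away from the robot). In all three (their frames): plate x -55..50 mm (prongs to 67), 36 mm wide
- bed_q: cradle like bed_p. In all three: the plate slides along -z up to 32 mm on its spring, starting at about 1.5 N; springs about 180, 400, 800 N/m. Bed floor z -48 mm, sides open. At the low end a wooden ledge, inner face x -70, flared back from z 2 to x -78 at z 12 mm. At the top a sprung latch bolt, 14 mm wide, nose tip x 55, flat underside z -14 mm, bevelled back above it to x 72 at z 14
- bed_r: cradle like bed_p. In all three: pushed down with the plate, the comb forces the bolt back by its bevel (2 to 4 N, slides up to 15 mm) and is pushed to the ledge; when its top is below z -14 mm (plate down 24 mm; go to 28) the bolt springs out over its end and keeps it down. Push 5 to 35 mm up the slope from the origin; 10 to 20 N with the 400 N/m spring. An empty plate just comes back up
- mallet: wooden mallet lying flat, 240 mm long; a bystander. Origin: centre of its underside
- awl: wooden-handled awl lying flat, 190 mm long; a bystander. Origin: centre of its underside
- brush: dark wooden brush lying flat, 180 mm long; a bystander. Origin: centre of its underside
- sanding_block: cork sanding block, 100 x 50 x 28 mm; a bystander. Origin: centre of its underside
- round_comb: small pale round-backed comb lying on the table, 95 x 56 x 9 mm; a bystander. Origin: centre of its underside
- pot: empty terracotta cup, 64 mm across, 70 mm high; a bystander. Origin: centre of its underside
- offcut: pale wood offcut, 110 x 35 x 22 mm; a bystander. Origin: centre of its underside
Things that resemble listed ones, but are neither listed nor needed, are in the scene too. Several things have the shape of the comb; the one meant has the colours described above.

How it is judged:
By the outcome, as a careful person would: the job done as asked, in the order asked, and still so for the second after the job is handed in, with the robot touching nothing.
It also fails if it takes over 67 s, if anything falls off the work surface, if the arm or the gripper's body presses on something with over 40 N, if the wrist force passes 120 N, or if a joint passes its speed limit or range.

## Working session

There is one attempt and no reset: what is moved stays moved. The work goes in short steps, each a Python script; the robot and the scene stay as the last script left them, time stands still between calls to the robot, and variables do not carry over. Pictures are saved under pics/ and viewed, at most 10 in all, crops included, and the job is handed in when it is done.

```bash
mkdir -p pics
python3 - <<'E'
from workcell import *
import cv2
for n in ("scene","top"):
    cv2.imwrite(f"pics/{n}0.png",grab_frame(n)[:,:,::-1]); print(n,get_calibration(n))
print(get_calibration("wrist")); s=sense(); print(s["t"],s["eef_pos"],s["eef_rot"],s["wrist_force"])
E
```

```text
scene {'fovy': 54.80224244593601, 'cx': 326.4766783694061, 'cy': 234.418093432307, 'k1': -0.11408395870595987, 'R': array([[ 0.76759013,  0.64083221, -0.01180975],
       [ 0.34625222, -0.43010638, -0.83373731],
       [-0.53936517,  0.63587937, -0.55203499]]), 't': array([-427.49832939,  -88.28839032, 1317.251269  ])}
top {'fovy': 45.05114155696462, 'cx': 317.2590567158181, 'cy': 242.6695487346702, 'k1': -0.14219268881970043, 'R': array([[ 0.02733961, -0.99953263,  0.01367752],
       [-0.99142481, -0.02886187, -0.12745131],
       [ 0.12778651, -0.01007576, -0.99175052]]), 't': array([ -10.38575332,  518.339486  , 1559.80023044])}
{'fovy': 68.36332851770251, 'cx': 318.3938700885508, 'cy': 232.9389215322748, 'k1': -0.058117447648311116, 'mount': array([[-2.75440577e-04, -9.71635794e-01, -2.36482150e-01,
         6.69945203e+01],
       [ 9.99999812e-01, -3.97204980e-04,  4.67257467e-04,
         1.28364732e+00],
       [-5.47935968e-04, -2.36481977e-01,  9.71635721e-01,
        -1.93594003e+02],
       [ 0.00000000e+00,  0.00000000e+00,  0.00000000e+00,
         1.00000000e+00]])}
0.1 [ 199.12330143 -538.79168714  191.43085312] [[ 9.38042584e-01  3.46519925e-01 -2.29150228e-04]
 [ 3.46519819e-01 -9.38041207e-01  1.64585494e-03]
 [ 3.55369176e-04 -1.62328712e-03 -9.99998619e-01]] [-0.21420121  0.29277912 -0.33164547]
```

View pics/scene0.png

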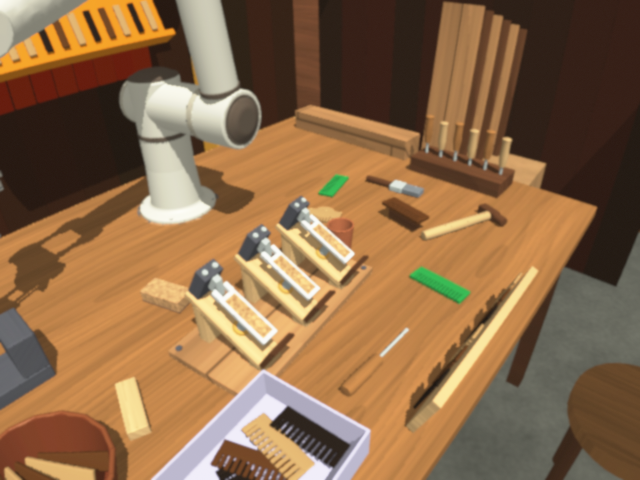

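View pics/top0.png

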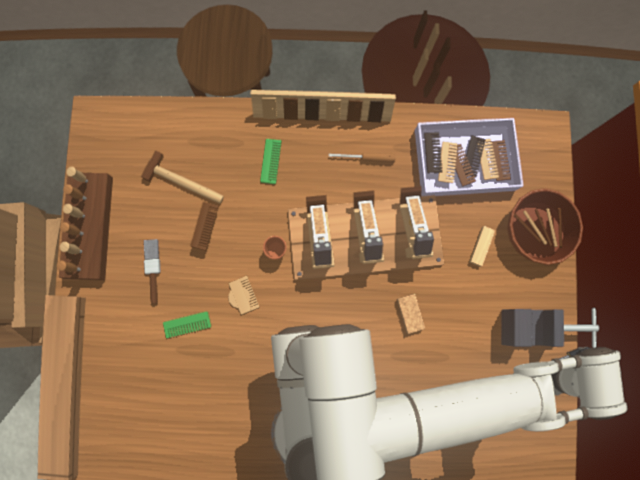

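Brown comb shapes: top (203,228), which seems to sit on a block, and top (468,165) and (495,160), which are in the tray. The greens (271,161) and (187,325) and the pale comb (243,295) have the wrong colours. The one at (203,228) fits, and I'll confirm it in an enlarged crop together with the jig.

Run:
```python
import cv2,numpy as np
t=cv2.imread("pics/top0.png");s=cv2.imread("pics/scene0.png")
a=cv2.resize(t[185:285,190:450],None,fx=3,fy=3,interpolation=cv2.INTER_CUBIC)
b=cv2.resize(s[180:280,180:440],None,fx=3,fy=3,interpolation=cv2.INTER_CUBIC)
cv2.imwrite("pics/c1.png",np.vstack([a,b[:300]]))
```

```text
(no output)
```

View pics/c1.png

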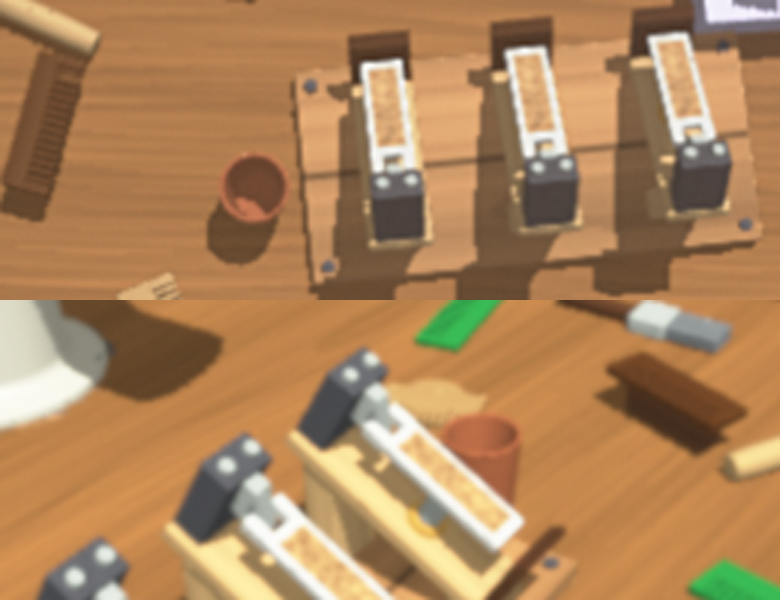

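The enlarged crop shows the brown comb at top (203,228), scene (405,212). It overhangs a dark block standing free on the table, with its teeth towards −y, so this is the one meant. Next I fit the jig from both views.

```bash
cat > h.py <<'E'
from workcell import *
import numpy as np, cv2
from scipy.optimize import least_squares
S,C=.5,np.sqrt(3)/2
def cam(n,st=None):
    k=get_calibration(n); f=240/np.tan(np.radians(k["fovy"]/2))
    if n=="wrist":
        T=np.eye(4);T[:3,:3]=st["eef_rot"];T[:3,3]=st["eef_pos"]; M=np.linalg.inv(T@np.array(k["mount"])); R,t=M[:3,:3],M[:3,3]
    else: R,t=np.array(k["R"]),np.array(k["t"])
    return R,t,f,k["cx"],k["cy"],k["k1"]
def proj(c,X):
    R,t,f,cx,cy,k=c; p=np.atleast_2d(X)@R.T+t; u=p[:,:2]/p[:,2:]
    return u*(1+k*(u**2).sum(1,keepdims=True))*f+[cx,cy]
def rotz(a): return np.array([[np.cos(a),-np.sin(a),0],[np.sin(a),np.cos(a),0],[0,0,1]])
def fit(obs,model,x0):  # obs: (cam,uv,point in body)
    fun=lambda x: np.concatenate([(proj(c,model(x,b))[0]-uv) for c,uv,b in obs])
    r=least_squares(fun,x0,loss="soft_l1"); return r.x,r.fun
def jm(x,b): return rotz(x[2])@np.array(b)+[x[0],x[1],x[3] if len(x)>3 else 0]
B=np.array([[-C,0,S],[0,-1,0],[S,0,C]]).T   # bed axes in jig frame
def bed(y,p): return np.array([0,y,116])+B@np.array(p)
E
cat > f1.py <<'E'
from h import *
T,Sc=cam("top"),cam("scene")
ct=lambda u,v:(np.array([190+u/3-.33,185+v/3-.33])); cs=lambda u,v:(np.array([180+u/3-.33,180+(v-300)/3-.33]))
o=[(T,ct(295,75),[60,210,18]),(T,ct(760,233),[-140,-210,18]),(T,ct(312,287),[-140,210,18])]
for y,l,r in((130,(361,63),(403,59)),(0,(505,50),(547,46)),(-130,(648,37),(688,34))):
    o+=[(T,ct(*l),bed(y,[-55,-18,0])),(T,ct(*r),bed(y,[-55,18,0]))]
o+=[(Sc,cs(522,518),bed(130,[-55,-18,0])),(Sc,cs(492,548),bed(130,[-55,18,0]))]
x,r=fit(o,lambda x,b:jm(x,b),[500,0,0]); print(x,np.degrees(x[2]),r.reshape(-1,2).round(1).tolist())
o=[(T,ct(45,50),[65,23,10]),(T,ct(87,62),[65,-23,10]),(T,ct(5,183),[-65,23,10]),(T,ct(45,193),[-65,-23,10]),
 (Sc,cs(645,352),[-65,23,10]),(Sc,cs(747,408),[65,23,10]),(Sc,cs(707,437),[65,-23,10]),(Sc,cs(608,371),[-65,-23,10])]
c,r=fit(o,jm,[550,350,0,34]); print(c,np.degrees(c[2]),r.reshape(-1,2).round(1).tolist())
W=rotz(x[2])@B; D=np.stack([-W[:,1],W[:,0]],1)
for y in(130,0,-130):
  for sg in(1,-1):
    # tool z=-bed z, tool y = +-bed y
    R=np.stack([np.cross(sg*W[:,1],-W[:,2]),sg*W[:,1],-W[:,2]],1)
    for z in(60,-30):
        q=inverse_kinematics(jm(x,bed(y,[20,0,z])),R); print(y,sg,z,None if q is None else np.round(q,0))
E
python3 f1.py
```

```text
[ 581.29420078 -126.37703387  -12.43554326] -712.5041448629062 [[-0.4, -0.8], [1.4, 1.9], [1.0, -0.4], [0.1, 0.5], [-0.5, 0.5], [0.3, 0.1], [-0.5, 0.1], [0.3, -0.2], [-0.0, -0.5], [-0.1, 0.2], [1.1, -0.9]]
[ 5.57316244e+02  3.16819910e+02 -2.64248311e-01  2.75953612e+01] -15.140312968319128 [[-0.6, -0.5], [1.1, 0.1], [-1.9, -0.5], [0.5, 1.0], [-0.3, 0.8], [0.3, 2.4], [0.5, -1.6], [-0.8, -0.6]]
130 1 60 [ -7.  37.  62.  -8. 110.  75.]
130 1 -30 [ -8.  35.  75.  -8. 100.  75.]
130 -1 60 [  -7.   37.   62.   -8.  110. -105.]
130 -1 -30 [  -8.   35.   75.   -8.  100. -105.]
0 1 60 [-17.  41.  56. -13. 110.  64.]
0 1 -30 [-18.  38.  70. -13. 100.  65.]
0 -1 60 [ -17.   41.   56.  -13.  110. -116.]
0 -1 -30 [ -18.   38.   70.  -13.  100. -115.]
-130 1 60 [-25.  49.  44. -17. 112.  55.]
-130 1 -30 [-27.  45.  59. -17. 101.  56.]
-130 -1 60 [ -25.   49.   44.  -17.  112. -125.]
-130 -1 -30 [ -27.   45.   59.  -17.  101. -124.]
```

```bash
cat >> h.py <<'E'
DN=np.diag([1.,-1,-1])
def down(a): return rotz(a)@DN
E
python3 - <<'E'
from h import *
import pickle
a=np.radians(7.5); J=[581.3,-126.4,a]; out={}
def shot(n,p,R):
    move_to(p,R); s=sense(); im=grab_frame("wrist"); cv2.imwrite(f"pics/{n}.png",im[:,:,::-1]); out[n]=dict(eef_pos=s["eef_pos"],eef_rot=s["eef_rot"]); print(n,s["t"],s["eef_pos"])
shot("w1",jm(J,[-20,-45,230]),down(a))
shot("w2",jm(J,[-20,45,230]),down(a))
shot("k1",[545,330,200],down(-.264))
shot("k2",[530,270,200],down(-.264))
pickle.dump(out,open("st.pkl","wb"))
ims=[cv2.imread(f"pics/{n}.png") for n in("w1","w2","k1","k2")]
cv2.imwrite("pics/wj.png",ims[0]); 
cv2.imwrite("pics/wc.png",cv2.resize(np.vstack([np.hstack(ims[:2]),np.hstack(ims[2:])]),(800,600),interpolation=cv2.INTER_AREA))
E
```

```text
w1 1.9833 [ 567.01759972 -174.48437982  229.85041372]
w2 2.4833 [555.47542482 -84.22016354 230.14762321]
k1 4.0667 [545.71914263 328.87288761 200.04407661]
k2 4.475 [530.44155744 268.47464349 200.39456214]
```

View pics/wc.png

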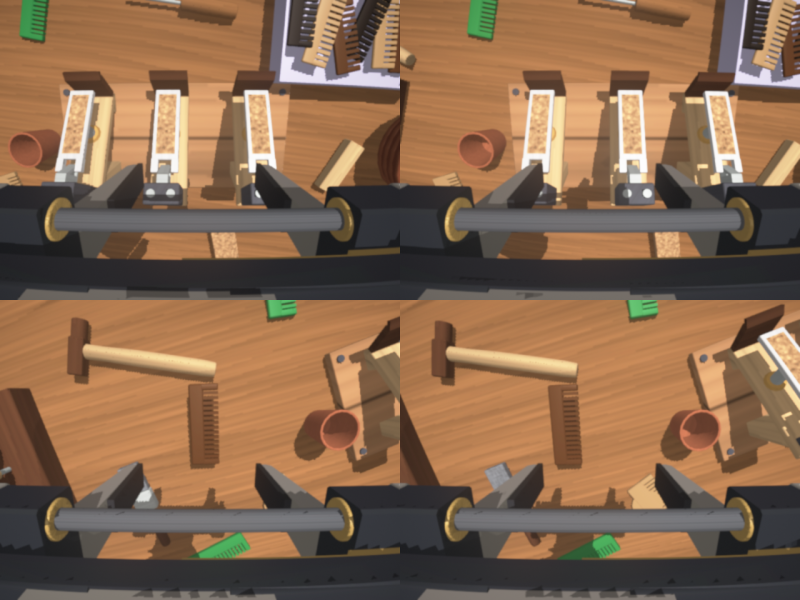

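Run:
```python
import cv2,numpy as np
w1,w2,k1,k2=[cv2.imread(f"pics/{n}.png") for n in("w1","w2","k1","k2")]
z=lambda a,f:cv2.resize(a,None,fx=f,fy=f,interpolation=cv2.INTER_CUBIC)
cv2.imwrite("pics/e1.png",np.vstack([z(w1[130:280,80:455],2),z(w2[130:280,180:555],2)]))
cv2.imwrite("pics/e2.png",np.hstack([z(k1[125:275,275:375],4),z(k2[125:275,215:315],4)]))
```

```text
(no output)
```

View pics/e1.png

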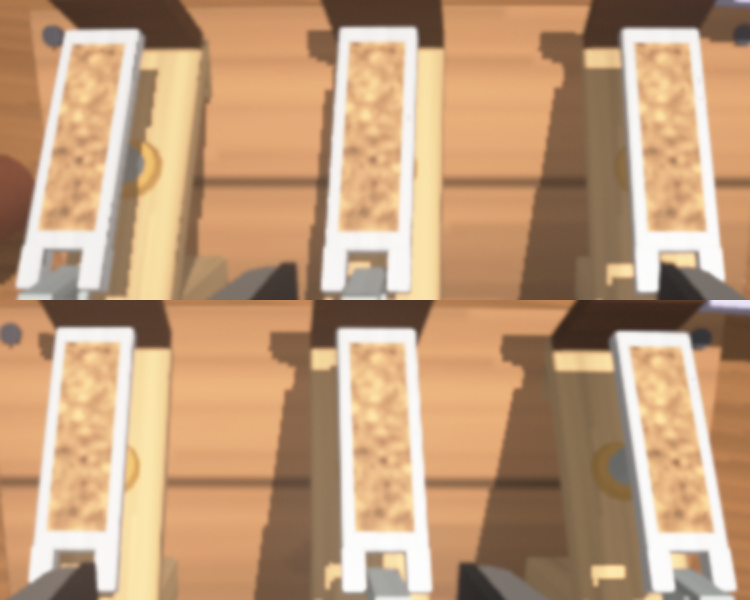

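View pics/e2.png

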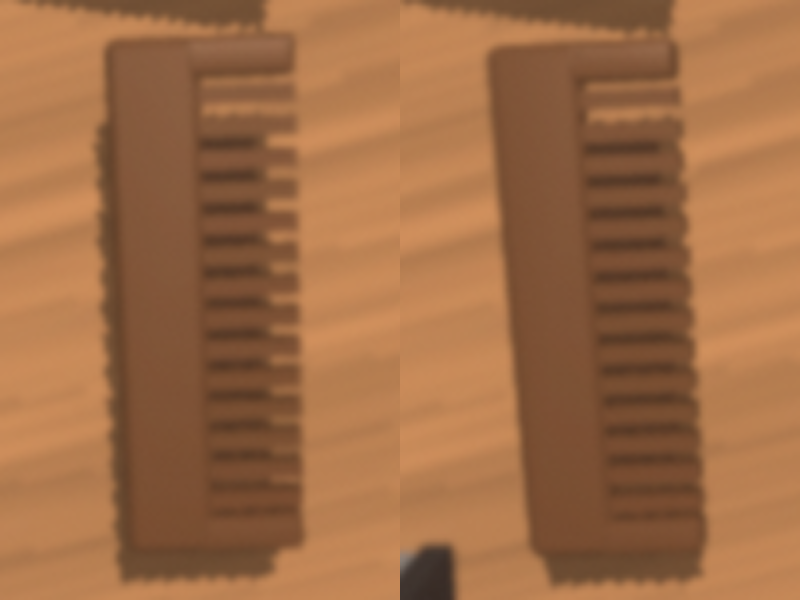

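```bash
cat > f2.py <<'E'
from h import *
import pickle
st=pickle.load(open("st.pkl","rb")); c={n:cam("wrist",st[n]) for n in st}
P=lambda n,u,v:np.array({"w1":[80+u/2,130+v/2],"w2":[180+u/2,130+(v-300)/2],"k1":[275+u/4,125+v/4],"k2":[215+u/4,125+v/4]}[n])-.3
o=[]
for n,y,l,r in(("w1",130,(66,30),(143,33)),("w1",0,(339,28),(417,28)),("w1",-130,(621,29),(698,28)),("w2",130,(58,328),(134,328)),("w2",0,(338,328),(414,329)),("w2",-130,(612,332),(690,332))):
    o+=[(c[n],P(n,*l),bed(y,[-55,-18,0])),(c[n],P(n,*r),bed(y,[-55,18,0]))]
for n,y,s,u,v in(("w1",130,-1,17,288),("w1",130,1,105,290),("w1",0,-1,322,292),("w1",0,1,410,292),("w2",0,-1,345,590),("w2",0,1,431,592),("w2",-130,1,735,590),("w2",130,1,117,592)):
    o.append((c[n],P(n,u,v),bed(y,[67,18*s,0])))
x,r=fit(o,jm,[581,-126,.13,0]); print(x,np.degrees(x[2]),r.reshape(-1,2).round(1).tolist())
o=[]
for n,q in(("k1",((108,42),(293,35),(133,548),(300,546))),("k2",((89,48),(276,42),(132,553),(304,551)))):
    o+=[(c[n],P(n,*p),b) for p,b in zip(q,([65,23,10],[65,-23,10],[-65,23,10],[-65,-23,10]))]
k,r=fit(o,jm,[557,317,-.26,34]); print(k,np.degrees(k[2]),r.reshape(-1,2).round(1).tolist())
pickle.dump((x,k),open("pose.pkl","wb"))
E
python3 f2.py
```

```text
[ 5.84291274e+02 -1.27040445e+02  1.29300680e-01  1.30227108e-01] 7.408383224826649 [[0.1, 0.7], [-1.3, -1.4], [0.5, 0.1], [0.4, -0.1], [0.2, -0.4], [0.3, 0.5], [-0.7, 0.5], [-0.1, 0.3], [-0.4, 0.3], [0.5, 0.1], [1.0, -0.2], [-1.0, 0.5], [0.9, 0.4], [-2.1, -0.2], [0.7, -0.6], [0.3, -0.5], [-0.5, 0.7], [0.1, -0.3], [0.0, -0.0], [-0.5, -0.6]]
[ 5.57941172e+02  3.16490471e+02 -2.32760481e-01  2.84549004e+01] -13.336193194686027 [[-0.8, -0.1], [0.2, 0.1], [-1.7, 0.7], [0.1, -0.2], [0.3, 0.1], [0.5, -0.3], [0.1, 0.4], [0.4, -0.5]]
```

```bash
cat >> f2.py <<'E'
print("tri")
for i in range(4):
    oo=[o[i],o[i+4]]
    X,r=fit([(a,b,0) for a,b,_ in oo],lambda x,b:x,[557,317,40]); print(X.round(1),r.round(1))
for h in(34,):
    kk,r=fit(o,lambda x,b:jm([*x,h],b),k[:3]); print(h,kk,r.reshape(-1,2).round(1).tolist())
E
python3 f2.py | sed -n '/tri/,$p'
```

```text
tri
[626.  322.9  44.7] [-0.  -0.1  0.   0.1]
[615.8 279.4  40.1] [ 0.   0.2 -0.  -0.2]
[503.2 350.8  48.6] [ 0.   0.1 -0.  -0.1]
[489.5 309.3  39.9] [ 0.   0.1 -0.  -0.1]
34 [ 5.58319125e+02  3.15890141e+02 -2.31534097e-01] [[-0.7, -0.8], [1.1, -0.7], [-1.3, 1.9], [1.2, 0.9], [-0.6, -0.6], [0.3, -1.1], [-0.4, 1.6], [0.5, 0.7]]
```

```bash
cat >> h.py <<'E'
import pickle
try: X,K=pickle.load(open("pose.pkl","rb")); W=rotz(X[2])@B; RB=np.stack([np.cross(W[:,1],-W[:,2]),W[:,1],-W[:,2]],1)
except OSError: pass
def bw(y,p): return jm(X,bed(y,p))
def tobed(y,p): return B.T@(rotz(X[2]).T@(np.array(p)-[X[0],X[1],X[3]])-[0,y,116])
E
python3 - <<'E'
from h import *
close_gripper(20)
for y in(130,0,-130):
    move_to(bw(y,[20,0,60]),RB); servo_line(bw(y,[20,0,6]),120)
    f0=np.array(sense()["wrist_force"]); hit=servo_line(bw(y,[20,0,-30]),25,force_limit=6)
    s=sense(); print(y,hit,tobed(y,s["eef_pos"]).round(1),((np.array(s["wrist_force"])-f0)@W).round(2),round(s["t"],2))
    servo_line(bw(y,[20,0,45]),200)
print(sense()["t"],sense()["eef_pos"])
E
```

```text
130 False [ 20.   -0.  -29.7] [ 0.62 -1.75  4.03] 9.13
0 True [ 20.  -0. -28.] [0.89 0.12 5.68] 12.2
-130 False [ 20.   -0.  -29.7] [-0.21 -0.45  3.11] 15.49
16.0167 [ 605.85819669 -255.36350454  163.96447122]
```

Run:
```python
from h import *
s=sense(); print(s["width"],s["finger_force"],s["wrist_force"],s["eef_pos"])
y=-130
servo_line(bw(y,[20,0,6]),150); F=[np.array(sense()["wrist_force"])]
for z in(-2,-10,-20):
    servo_line(bw(y,[20,0,z]),40); dwell(.15); f=[np.array(sense()["wrist_force"])]
    s=sense(); print(z,tobed(y,s["eef_pos"]).round(1),((f[0]-F[0])@W).round(2))
cv2.imwrite("pics/p1.png",np.hstack([cv2.resize(grab_frame("wrist")[:,:,::-1],(400,300)),cv2.resize(grab_frame("scene")[150:390,150:470,::-1],(400,300))]))
servo_line(bw(y,[20,0,45]),200); print(sense()["t"],sense()["wrist_force"])
```

```text
0.004765857620902083 0.0 [-0.39194724 -0.76496951 -0.32243178] [ 605.85819669 -255.36350454  163.96447122]
-2 [19.9  0.1 -1.6] [-1.21  0.08  0.15]
-10 [20.   0.1 -9.9] [-0.75 -0.02 -0.36]
-20 [ 20.    0.1 -19.8] [0.11 0.3  0.1 ]
18.55 [-0.72059102  0.37438382 -1.16288093]
```

View pics/p1.png

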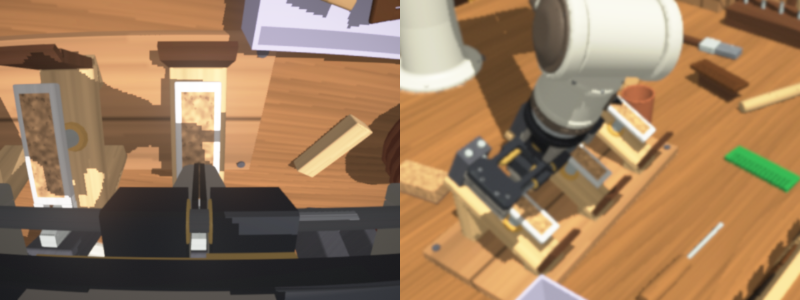

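Run:
```python
from h import *
c=cam("wrist",dict(eef_pos=bw(-130,[20,.1,-19.8]),eef_rot=RB))
for y in(-130,0):
  for z in(0,-20): print(y,z,[(proj(c,bw(y,[a,b,z]))[0]/1.6).round(0).tolist() for a in(-55,) for b in(-18,18)])
print("tip",[(proj(c,bw(-130,[20,.1,z]))[0]/1.6).round(0) for z in(0,-20)], sense()["eef_rot"],RB)
```

```text
-130 0 [[174.0, 81.0], [221.0, 81.0]]
-130 -20 [[176.0, 82.0], [219.0, 82.0]]
0 0 [[12.0, 84.0], [54.0, 82.0]]
0 -20 [[30.0, 84.0], [69.0, 83.0]]
tip [array([198., 174.]), array([198., 166.])] [[ 8.59032642e-01  1.29139173e-01 -4.95364507e-01]
 [ 1.11737273e-01 -9.91626443e-01 -6.47439486e-02]
 [-4.99577524e-01  2.66486020e-04 -8.66269142e-01]] [[ 0.85879609  0.12894069 -0.49582615]
 [ 0.11166591 -0.99165231 -0.06447035]
 [-0.5         0.         -0.8660254 ]]
```

Run:
```python
from h import *
for n in("scene","top"):
  c=cam(n)
  for y in(130,0,-130):
    for z in(0,-20): print(n,y,z,[proj(c,bw(y,[a,b,z]))[0].round(0).tolist() for a,b in((-55,-18),(-55,18),(50,-18),(50,18))])
  print("tip p1",[((proj(c,bw(-130,[20,.1,z]))[0]-150)*1.25+[400,0]).round(0) for z in(0,-20)])
```

```text
scene 130 0 [[355.0, 253.0], [346.0, 262.0], [317.0, 219.0], [308.0, 227.0]]
scene 130 -20 [[350.0, 258.0], [341.0, 267.0], [314.0, 225.0], [304.0, 233.0]]
scene 0 0 [[320.0, 288.0], [309.0, 299.0], [280.0, 250.0], [268.0, 260.0]]
scene 0 -20 [[316.0, 293.0], [305.0, 304.0], [276.0, 256.0], [264.0, 266.0]]
scene -130 0 [[278.0, 330.0], [265.0, 344.0], [233.0, 288.0], [219.0, 300.0]]
scene -130 -20 [[274.0, 335.0], [261.0, 349.0], [230.0, 294.0], [216.0, 305.0]]
tip p1 [array([511., 195.]), array([507., 202.])]
top 130 0 [[310.0, 205.0], [324.0, 204.0], [314.0, 236.0], [328.0, 234.0]]
top 130 -20 [[311.0, 210.0], [324.0, 209.0], [314.0, 240.0], [328.0, 239.0]]
top 0 0 [[359.0, 200.0], [372.0, 199.0], [364.0, 231.0], [378.0, 229.0]]
top 0 -20 [[358.0, 205.0], [372.0, 204.0], [364.0, 236.0], [378.0, 234.0]]
top -130 0 [[406.0, 196.0], [419.0, 195.0], [414.0, 226.0], [427.0, 224.0]]
top -130 -20 [[406.0, 201.0], [419.0, 199.0], [413.0, 231.0], [427.0, 229.0]]
tip p1 [array([735.,  83.]), array([735.,  89.])]
```

Run:
```python
import cv2,numpy as np
p=cv2.imread("pics/p1.png"); s=cv2.imread("pics/scene0.png")[255:375,170:300]
a=cv2.resize(p[130:280,425:588],None,fx=2.4,fy=2.4,interpolation=cv2.INTER_CUBIC)
b=cv2.resize(s,None,fx=3,fy=3,interpolation=cv2.INTER_CUBIC)
cv2.imwrite("pics/p2.png",np.hstack([a,b]))
```

```text
(no output)
```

View pics/p2.png

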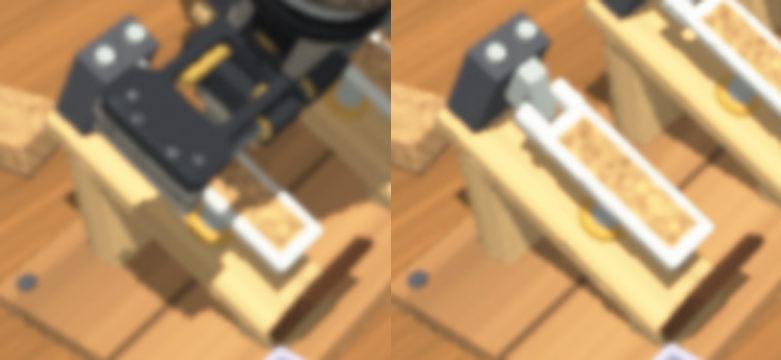

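The left half shows the plate's corner nearly unmoved while the reported TCP is at z −20. So the fingers first touch when the TCP is about 20 mm below the nominal plate. I'll repeat the left-to-right presses deeper and log force against depth.

```bash
cat >> h.py <<'E'
def force(n=8):
    f=[]
    for _ in range(n): dwell(.01); f.append(sense()["wrist_force"])
    return np.mean(f,0)
E
python3 - <<'E'
from h import *
for y in(130,0,-130):
    move_to(bw(y,[20,0,40]),RB); servo_line(bw(y,[20,0,-12]),150); f0=force()
    hit=servo_line(bw(y,[20,0,-50]),30,force_limit=6)
    s=sense(); f=force(); print(y,hit,tobed(y,s["eef_pos"]).round(1),((np.array(s["wrist_force"])-f0)@W).round(2),((f-f0)@W).round(2),round(s["t"],2))
    if y==-130: cv2.imwrite("pics/p3.png",grab_frame("wrist")[:,:,::-1])
    servo_line(bw(y,[20,0,40]),200)
print(sense()["t"],sense()["width"])
E
```

```text
130 True [ 19.8  -0.  -35.1] [ 0.84 -0.97  5.84] [ 1.23 -0.41  6.48] 20.95
0 True [ 19.9   0.1 -29.4] [ 0.31 -0.45  6.44] [ 1.5  -1.25  6.67] 23.41
-130 True [ 19.9   0.1 -49.1] [ 0.9  -0.41  5.78] [ 1.06 -0.79  5.78] 26.43
27.15 0.004621364698319116
```

Contact starts at TCP z ≈ −24, so the plates sank about 11 mm (left), 5.4 mm (middle) and 25 mm (right). Those fit 400, 800 and 180 N/m, so the left cradle is the middle-strength one. I'll check the 24 mm offset in the pressed view.

Run:
```python
from h import *
c=cam("wrist",dict(eef_pos=bw(-130,[19.9,.1,-49.1]),eef_rot=RB))
im=cv2.imread("pics/p3.png")
cv2.imwrite("pics/p3c.png",cv2.resize(im[110:410,160:480],None,fx=2,fy=2,interpolation=cv2.INTER_CUBIC))
g=lambda p:((proj(c,p)[0]-[160,110])*2).round(0).tolist()
for z in(0,-25,-49): print(z,[g(bw(-130,[-55,b,z])) for b in(-18,18)],"x10",g(bw(-130,[10,0,z])), "x20", g(bw(-130,[20,0,z])))
```

```text
0 [[220.0, 31.0], [402.0, 31.0]] x10 [311.0, 341.0] x20 [312.0, 383.0]
-25 [[234.0, 38.0], [389.0, 38.0]] x10 [312.0, 305.0] x20 [312.0, 342.0]
-49 [[244.0, 42.0], [380.0, 42.0]] x10 [313.0, 278.0] x20 [313.0, 311.0]
```

View pics/p3c.png

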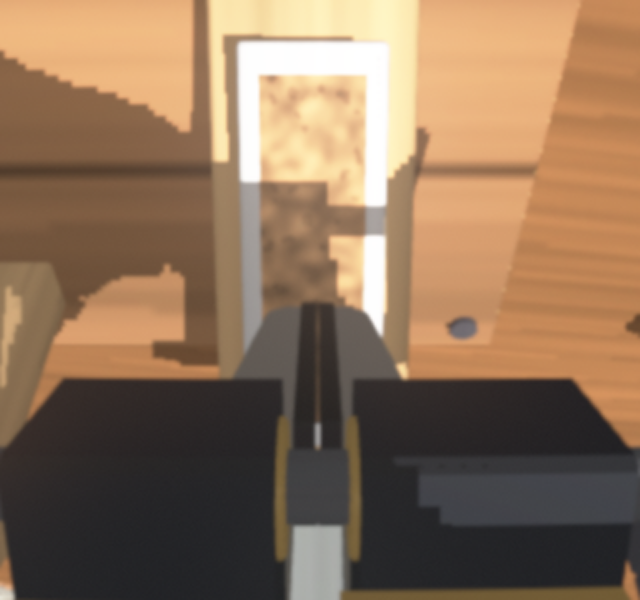

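The pressed plate and the fingertip edge (crop v ≈ 303) both sit near z −25 while the TCP reads −49, so the real tips end about 24 mm short of the reported TCP. I'll allow for that when taking the comb.

Run:
```python
from h import *
ungrasp(); R=down(-.238); p=np.array([558.2,316,0])
move_to(p+[0,0,110],R); hit=servo_line(p+[0,0,-5],130,force_limit=6)
print(hit,sense()["eef_pos"]); 
if not hit:
    close_gripper(25); s=sense(); print(s["width"],s["finger_force"],s["wrist_force"])
    servo_line(p+[0,0,120],150); s=sense(); print(s["width"],s["finger_force"],s["t"],s["eef_pos"])
    cv2.imwrite("pics/g1.png",grab_frame("wrist")[:,:,::-1])
```

```text
False [559.1678055  316.3152041   -3.88374205]
0.49759259718872567 24.99713569879532 [-0.29978219  0.42780907  0.34434437]
0.4956375163115712 24.99738961458206 33.3667 [557.27530349 315.65908583 118.55895894]
```

Run:
```python
from h import *
y=130;h=38.3
move_to(bw(y,[-3.5,0,60-h]),RB); servo_line(bw(y,[-3.5,0,8-h]),120); f0=force()
hit=servo_line(bw(y,[-3.5,0,-1.5-h]),25,force_limit=2.5); s=sense(); a=tobed(y,s["eef_pos"]); print(hit,(a+[0,0,h]).round(1),((force()-f0)@W).round(2))
f0=force(); hit=servo_line(bw(y,[a[0]-9,0,a[2]]),20,force_limit=4); s=sense(); a=tobed(y,s["eef_pos"]); print(hit,(a+[0,0,h]).round(1),((force()-f0)@W).round(2),s["width"],s["t"])
i=grab_frame("wrist")[:,:,::-1]; cv2.imwrite("pics/l1.png",i); cv2.imwrite("pics/l1s.png",grab_frame("scene")[:,:,::-1])
```

```text
False [-3.6  0.  -1.2] [-0.18 -0.11  1.54]
True [-5.7 -0.1 -1.8] [2.85 0.54 1.43] 0.4975533392696673 36.2167
```

The comb rests on the plate and touches the ledge (centre x −5.7, against −5 expected). I'll release it and push it down.

Run:
```python
from h import *
y=130
ungrasp(); servo_line(bw(y,[-5,0,35]),150); close_gripper(20)
servo_line(bw(y,[20,0,5]),120); f0=force()
hit=servo_line(bw(y,[20,0,-43.5]),35,force_limit=32); s=sense(); print(hit,tobed(y,s["eef_pos"]).round(1),((force()-f0)@W).round(2))
servo_line(bw(y,[20,0,60]),150); print(sense()["t"])
move_to(jm(X,[-20,130,235]),down(X[2])); s=sense(); im=grab_frame("wrist")[:,:,::-1]
cv2.imwrite("pics/v1.png",im); sc=grab_frame("scene")[:,:,::-1]; cv2.imwrite("pics/v1s.png",sc)
cv2.imwrite("pics/v.png",np.hstack([cv2.resize(im[100:340,200:520],(400,300)),cv2.resize(sc[190:310,260:420],(400,300),interpolation=cv2.INTER_CUBIC)]))
print(s["t"])
```

```text
False [ 19.8   0.1 -40.3] [ 2.5  -1.87 11.85]
42.175
42.9083
```

View pics/v.png

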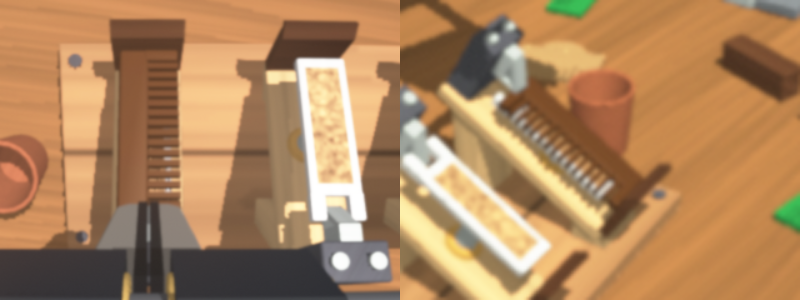

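Run:
```python
from h import *
s=sense(); 
for n in("scene","wrist"):
  c=cam(n,s)
  g=(lambda q:((q-[260,190])*2.5+[400,0])) if n=="scene" else (lambda q:(q-[200,100])*1.25)
  for z in(0,-14,-24): print(n,z,[g(proj(c,bw(130,[a,b,z+10]))[0]).round(0).tolist() for a,b in((-70,-23),(-70,23),(60,-23),(60,23))])
```

```text
scene 0 [[659.0, 161.0], [631.0, 190.0], [542.0, 56.0], [511.0, 81.0]]
scene -14 [[651.0, 170.0], [623.0, 199.0], [536.0, 66.0], [504.0, 91.0]]
scene -24 [[645.0, 176.0], [617.0, 205.0], [531.0, 73.0], [500.0, 98.0]]
wrist 0 [[115.0, 33.0], [178.0, 33.0], [111.0, 208.0], [182.0, 208.0]]
wrist -14 [[117.0, 43.0], [177.0, 43.0], [113.0, 212.0], [180.0, 212.0]]
wrist -24 [[117.0, 50.0], [176.0, 50.0], [114.0, 214.0], [179.0, 214.0]]
```

The comb's corners, wrist crop (119,50) and scene crop (648,178), match z −24 with nothing touching it. It is held down by the bolt, so I hand in.

```bash
python3 -c "
from workcell import *
print(hand_in())"
```

```text
the job is handed in; nothing more can be done
None
```

The left cradle has the middle-strength spring (about 400 N/m); the horn comb is latched down in it, and the job was handed in at about 43 s.

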